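# Make the bolt tumbler safe and open it

## Robot

A 6-joint arm with a two-finger parallel gripper is mounted at the origin on the work surface. World frame = base frame: x ahead of the robot, y to its left, z up, the work surface at z = 0. Lengths are in mm, angles in rad, forces in N, time in s.
With the tool pointing down it reaches from about 350 to 875 mm from the base axis. Payload 4.2 kg.
Tool frame: the origin (TCP) lies midway between the tips of the shut fingers; the grasp point (between the pads) lies 19 mm behind it (arm.grip_point_offset is the distance from the TCP to the grasp point, in mm); y points along the fingers, z is the direction in which the jaws open and shut, and the axes are right-handed (so a half turn about y gives the same grasp; the last joint's range is limited). The gripper opens to 85 mm and grips with 20 to 120 N. Pads are 22 mm wide; open, the fingers measure 114 mm over their backs; the gripper's body (76 mm by 85 mm) begins 54 mm behind the grasp point. The pads swing forward as they close: fully open they stand 13 mm farther back than shut.
Start: joints at [1.595, 0.385, 0.008, 0, -1.194, -0.259], TCP at [145.374, 607.837, 231.312] pointing down, gripper open.
Joint ranges: [-3.14, 3.14], [-1.21, 2.06], [-1.07, 1.41], [-3.16, 2.05], [-2.99, -0.16], [-3.1, 3.1]. Speed limits (rad/s): [2.79, 2.79, 3.14, 3.14, 3.14, 3.14].

## Interface

Orientations are given as a unit quaternion [x, y, z, w].
In Python, from bench import arm, optics, job_done, spotter gives the robot as it stands.
- The arm moves only by the tool jog_arm, never from a script. Its arguments are lists of equal length, an entry for each row: "translation": the shift along the tool's x, y, z in units of 50 mm (1.0 is 50 mm), a list of three; "rot": the turn, a rotation vector about the tool's x, y, z in units of 8 degrees (1.0 is 8 degrees), a list of three; "gripper": the opening, from 0 (shut) to 1 (fully open). A call has 1 to 20 rows; each row is the pose to reach, as a shift and turn from the pose measured when the call began, along the tool's axes at that moment; what a row does not reach only later rows make up. A row lasts 1/10 s, in which the tool goes at most 50 mm and 8.59 degrees, less where a joint would pass 70% of its speed; a pose out of reach is approached as far as the arm can. A call with a gripper value outside its range is refused whole. The fingers move at their own pace and stop on an object; the grip force is fixed at half the most. Time passes only in rows, so rows that repeat a pose let the fingers close. It gives the time, the measured TCP pose, the force and the opening at its end, in the units of the state.
- arm.read_state(): the state, without advancing time (a new reading comes with each control period).
- optics.get_image(name): name is "scene" or "top" or "wrist"; returns a dict with "frame" (400x640x3 uint8, red, green, blue), "mtx" (3x3 intrinsics, pixels), "xyz" and "attitude" of the camera in the world; the wrist camera has in their place "T_tool_cam" (4x4, takes a point from camera to tool coordinates, whose origin is the TCP and whose axes are the tool frame's). Camera axes: x right, y down, z forward; pixel columns grow to the right and rows downward; lengths in mm; the calibration is good to about 2 mm. The wrist camera is an equidistant fisheye: a pixel r from the principal point sees the ray r / f radians off the axis. A picture is of the moment at which its call begins: read the wrist's pose just before it. There is no depth.
- job_done(): hands the job in, once; it reports no verdict.
Trained networks look in the newest picture that a camera, given by its name, has taken for a name from the list of things; names that differ only in an ending like _2 or _b are one class to them, and where a whole thing is asked for, a point or a joint stands for the part that bears it (a point fixed in the world has none). Each returns a list of dicts, best first, with "score" (0 to 1); they miss things now and then, are a little off and sometimes report something else, mostly with a low value. They report only what shows in the picture. A call takes as long as a camera call. They do not tell look-alikes from the thing itself.
- spotter.look_for(camera, thing): "centre" ([x, y, z] in mm, in the coordinates of the camera as it stood for that picture, good to about 4 mm: the middle of the surface that is visible of it).
The state is a dict: "clock": time; "joints": joint angles; "joint_vel": joint speeds; "joint_efforts": joint torques, N m; "position": TCP position; "ee_rot": TCP orientation; "contact_force": force on the tool from outside, world axes, zero at the start; "wrist_torque": the same for the moment, N m; "gripper_width": finger opening in mm.
Only numpy, scipy, OpenCV 4.12 (cv2) and the standard library are available. Lean on these libraries where they do the work, as an engineer would, in place of code of your own. Each camera call takes 0.05 s, during which the arm holds its last target. There are 200 camera calls.

## Task

Switch off the bolt tumbler's drive: lift the red guard on the switch box, flip the toggle to off (towards the white mark) and close the guard again. Only then squeeze the two orange tabs, turn the cap anticlockwise off the tumbler's neck, and set it down upright and fully inside the blue tray, lowering it to the tray's floor rather than dropping it. Do not tip the cap over, and leave everything else on the bench where it stands.

Things in the scene. Friction and masses are not known exactly. Their poses are not given: they have to be found in the camera images.
- tumbler: bench tumbler, fixed: green base 140 x 130 x 45 mm high, white barrel of 90 mm diameter up to a shoulder 95 mm above the bench, on it a grey crown ring (63 mm outer diameter, top 103 mm above the bench) with two notches for the cap's tabs. Origin on the barrel's axis at bench height; z up; its front (ribbed) faces its own -x.
- neck_top (a point): centre of the top of the tumbler's white neck, 32 mm diameter, 126 mm above the bench. Two lugs on the neck hold the cap down: after about 45 degrees of turn the cap lifts straight off (60 to 75 degrees is best; turned beyond 85 degrees it catches again). The cap must rise 30 mm to clear the neck.
- cap: black squeeze-and-turn cap on the neck, loose, 0.08 to 0.16 kg, 49 mm diameter, 41 mm tall, two orange tabs on opposite sides, along its own +y and -y. Origin on its axis at its lowest edge, on which it stands stably (97 mm above the bench while on the neck); z up. Untouched, it cannot turn; with both tabs squeezed in it turns anticlockwise seen from above, lightly, never clockwise.
- cap_grip (a point): point on the cap's axis 30 mm above the cap's origin, midway between the tabs; its y axis runs through the tabs. Their flat outer faces are 24 mm wide, reach from 7 to 41 mm above the cap's origin and are 64 mm apart. Each tab is sprung and moves in 5.5 mm (3.5 N to start, 7.5 N fully in), to 53 mm apart; both must be in by about 4 mm to free the cap.
- switchbox: grey switch box, fixed: 150 mm (its x) x 110 mm (its y) x 60 mm high, origin at the centre of its underside, its front faces its own -x. On its top is a toggle under a red guard.
- guard (a joint): red hinged guard, 90 mm long (x), 64 mm wide (y), 42 mm high, over the toggle: 0 = closed, grows as its front edge swings up and back, stop at 1.8 rad; a friction hinge (about 0.08 N m) holds it where it is left. Turning axis: the switch box's y axis through guard_hinge.
- guard_hinge (a point): centre of the guard's hinge line, 50 mm behind the switch box's centre (+x) and 62 mm above the bench; its axes are those of the switch box
- guard_tongue (a point): grip point on the guard's tongue, turning with the guard. The tongue is a bar 14 mm wide (the box's y), 16 mm deep, 47 mm long out of the guard's front edge; this point is 16 mm short of its free end, 120 mm before the hinge and 34 mm above it when closed (96 mm above the bench). Fingers can straddle it from above at any guard angle and let it turn between them.
- toggle (a joint): steel toggle bat under the guard, pivot at the switch box's centre 62 mm above the bench, bat 32 mm long to the centre of a ball of 12 mm diameter; it swings across the box: 0.9 = on, leaning 0.45 rad to the box's +y (red mark); 0 = off, leaning 0.45 rad to the box's -y (white mark). Friction (about 1.5 N at the ball) holds it where it is left; end stops at 0 and 0.9.
- toggle_tip (a point): centre of the ball at the end of the toggle bat
- tray: blue parts tray, fixed: 220 mm (its x) x 150 mm (its y), walls 4 mm thick and 12 mm high, floor 4 mm thick; origin at the centre of its underside, z up
- coupling: brass pipe coupling, 44 mm diameter, 55 mm tall, standing somewhere on the floor of the blue tray. Origin on its axis at its underside; leave it alone.
- oilbottle: yellow oil bottle with blue label and red cap, 58 mm diameter, 160 mm tall, standing behind the tumbler. Origin on its axis at its underside; leave it alone.
- tin: small steel tin, 62 mm diameter, 70 mm tall, standing in front of the tumbler. Origin on its axis at its underside; leave it alone.
- carton: green carton of washers, 60 x 90 x 40 mm tall, lying behind the switch box. Origin at the centre of its underside; leave it alone.
- cup: steel cup, 66 mm rim diameter, 90 mm tall, at the front of the bench. Origin on its axis at its underside; leave it alone.
- wrench: open-ended wrench lying at the back of the bench. Origin at the centre of its underside; leave it alone.
- tape: roll of black tape, 84 mm diameter, 24 mm tall, lying at the front of the bench. Origin on its axis at its underside; leave it alone.
Things that resemble listed ones, but are neither listed nor needed, are in the scene too. Leave any purple or turquoise look-alike of the switchbox alone. What is shaped like the cap but pink or purple is not meant.

How it is judged:
By the outcome, as a careful person would: the job done as asked, in the order asked, and still so for the second after the job is handed in, with the robot touching nothing.
It also fails if it takes over 72 s, if anything falls off the work surface, if the arm or the gripper's body presses on something with over 40 N, if the wrist force passes 120 N, or if a joint passes its speed limit or range.

## Working session

There is one attempt and no reset: what is moved stays moved. The work goes in short steps, Python scripts to look and compute and a tool call to move; the robot and the scene stay as the last step left them, time stands still between calls to the robot, and variables do not carry over. Pictures are saved under pics/ and viewed, about 8 in all and at most 12, crops included, and the job is handed in when it is done.

Besides the shell and the picture viewer there is one more tool, called by a JSON object that holds its "api" and its "payload". jog_arm: Moves the arm, as the interface text tells. Its arguments: {"type":"object","properties":{"translation":{"type":"array"},"rot":{"type":"array"},"gripper":{"type":"array"}},"required":["translation","rot","gripper"]}

```bash
mkdir -p pics; ls
cat > h.py <<'E'
import numpy as np, cv2
from scipy.spatial.transform import Rotation as R
from bench import arm, optics, spotter
def att(d):
    a=np.array(d["attitude"]); return a if a.shape==(3,3) else R.from_quat(a).as_matrix()
def save(d,n,crop=None,s=1):
    f=d["frame"][:,:,::-1]
    if crop: f=f[crop[1]:crop[3],crop[0]:crop[2]]
    cv2.imwrite("pics/"+n,cv2.resize(f,None,fx=s,fy=s,interpolation=cv2.INTER_CUBIC))
def pix2z(d,u,v,z):
    r=att(d)@np.linalg.solve(d["mtx"],[u,v,1]); o=np.array(d["xyz"]); return o+r*(z-o[2])/r[2]
def proj(d,p):
    c=att(d).T@(np.array(p)-d["xyz"]); q=np.array(d["mtx"])@c; return q[:2]/q[2]
E
python3 - <<'E'
from h import *
for c in("scene","top"):
    d=optics.get_image(c); save(d,c+"0.png"); print(c,d["xyz"],d["attitude"],d["mtx"])
    for t in "tumbler cap switchbox guard guard_tongue toggle tray coupling oilbottle tin carton cup".split():
        for r in spotter.look_for(c,t)[:3]: p=att(d)@r["centre"]+d["xyz"]; print(t,round(r["score"],2),p.round(),proj(d,p).round())
d=optics.get_image("wrist");print(d["mtx"],d["T_tool_cam"])
print(arm.read_state(),arm.grip_point_offset)
E
```

```text
pics
scene [1050.78000363  758.33945859  793.36447494] [ 0.26951121  0.8470143  -0.4374888  -0.13613976] [[409.05229805   0.         314.81031383]
 [  0.         409.05229805 192.19095696]
 [  0.           0.           1.        ]]
tumbler 0.58 [526. 331.  44.] [394. 290.]
cap 0.87 [588. 151.  34.] [327. 260.]
cap 0.81 [501. 304. 127.] [398. 254.]
cap 0.59 [476. 154.  39.] [361. 242.]
switchbox 0.88 [225. 323.  59.] [474. 235.]
switchbox 0.64 [587.  29.  58.] [302. 228.]
switchbox 0.61 [ 294. -376.   58.] [307. 141.]
guard 0.74 [200. 316. 101.] [481. 218.]
guard 0.6 [577.  22.  95.] [303. 215.]
guard 0.6 [ 276. -390.   97.] [308. 129.]
guard_tongue 0.73 [ 274. -393.   98.] [308. 128.]
guard_tongue 0.68 [576.  22. 105.] [303. 212.]
guard_tongue 0.56 [203. 309. 101.] [478. 217.]
tray 0.92 [ 548. -315.   -0.] [256. 184.]
coupling 0.47 [ 487. -314.   38.] [271. 169.]
oilbottle 0.72 [634. 325.  87.] [358. 298.]
oilbottle 0.57 [ 355. -121.   64.] [335. 175.]
tin 0.96 [391. 305.  58.] [426. 256.]
carton 0.63 [702. -27.  39.] [255. 238.]
cup 0.88 [ 356. -119.   62.] [335. 176.]
cup 0.43 [704
[... 1586 characters left out ...]
lock': 1.35, 'joints': array([ 1.59460888e+00,  3.84659816e-01,  7.89388557e-03,  2.68613787e-05,
       -1.19401332e+00, -2.58573311e-01]), 'joint_vel': array([ 0.00127981,  0.00083067, -0.00131147, -0.00112485,  0.00160892,
       -0.00080291]), 'joint_efforts': array([ 5.47257889e-05, -3.92083490e+01,  1.88620323e+01,  4.19068739e+00,
       -3.47401947e-04,  3.81826922e-06]), 'position': array([145.37602505, 607.83035211, 231.33794863]), 'ee_rot': array([ 0.08281442,  0.70224869, -0.70223425, -0.08279863]), 'contact_force': array([-0.41460726,  0.50666851, -0.34923073]), 'wrist_torque': array([-0.00286838,  0.02693102, -0.00075101]), 'gripper_width': 85.27695190108957} 18.700000000000003
```

View pics/scene0.png

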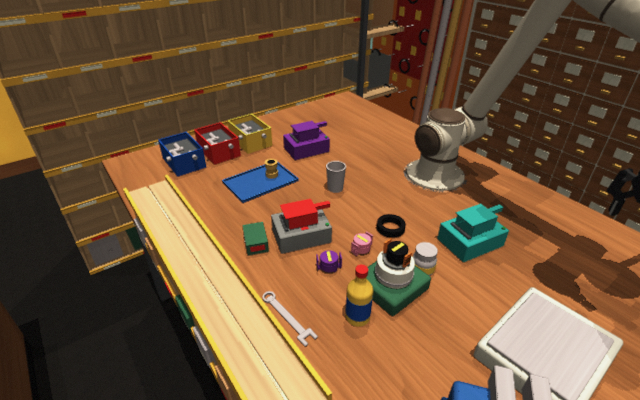

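View pics/top0.png

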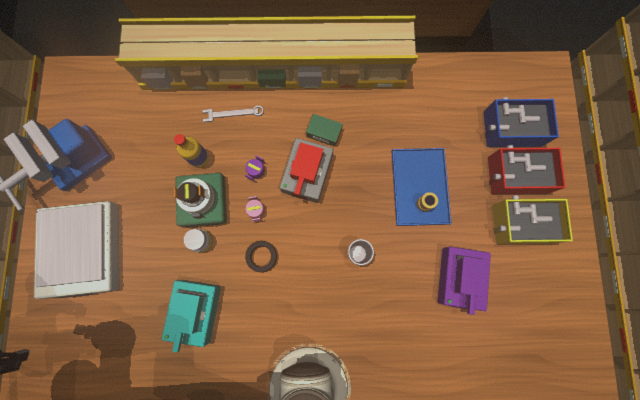

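Run:
```python
from h import *
S=optics.get_image("scene");T=optics.get_image("top");p=arm.read_state()["position"]
print("tcp",proj(S,p),proj(T,p),"org",proj(S,[0,0,0]),proj(T,[0,0,0]))
def tri(a,b):
    A=[];y=[]
    for d,uv in((S,a),(T,b)):
        r=att(d)@np.linalg.solve(d["mtx"],[*uv,1]);r/=np.linalg.norm(r);P=np.eye(3)-np.outer(r,r);A.append(P);y.append(P@d["xyz"])
    x=np.linalg.lstsq(np.vstack(A),np.hstack(y),rcond=None)[0];return x.round(1),(proj(S,x)-a).round(1),(proj(T,x)-b).round(1)
for n,a,b in(("bottle cap",(362,272),(180,141)),("cap yellow mark",(398,248),(189,193)),("tongue tip",(328,205),(294,191)),("purple cap",(328,256),(255,168)),("tin top",(426,251),(197,236)),("cup",(336,167),(361,249)),("tray corner left-front",(224,182),(393,150)),("tray right",(298,180),(449,223))): print(n,*tri(a,b))
im=np.hstack([T["frame"][120:330,170:345]]) 
save(T,"topcrop.png",(150,110,350,260),4)
```

```text
tcp [631.2153219  231.34138779] [  9.06130069 347.45765758] org [434.63693088 173.58367767] [307.42823814 387.30145598]
bottle cap [618.3 313.  146.7] [-0.1 -0. ] [-0.1  0.1]
cap yellow mark [488.1 290.4 128.2] [-0.5 -0. ] [-0.4  0.3]
tongue tip [497.7  30.   98.2] [-0.2 -0. ] [-0.1  0.1]
purple cap [578.4 141.6  34.8] [0.2 0. ] [ 0.1 -0.2]
tin top [384.3 289.9  60.9] [-2.3 -0. ] [-1.8  1.5]
cup [ 345.6 -136.7   84.7] [-1.3 -0.2] [-1.1  1.3]
tray corner left-front [ 647.7 -258.3   64.3] [10.9  3.2] [  7.2 -11. ]
tray right [ 394.3 -376.7  -57.2] [-12.7  -4.7] [-12.8  12.5]
```

View pics/topcrop.png

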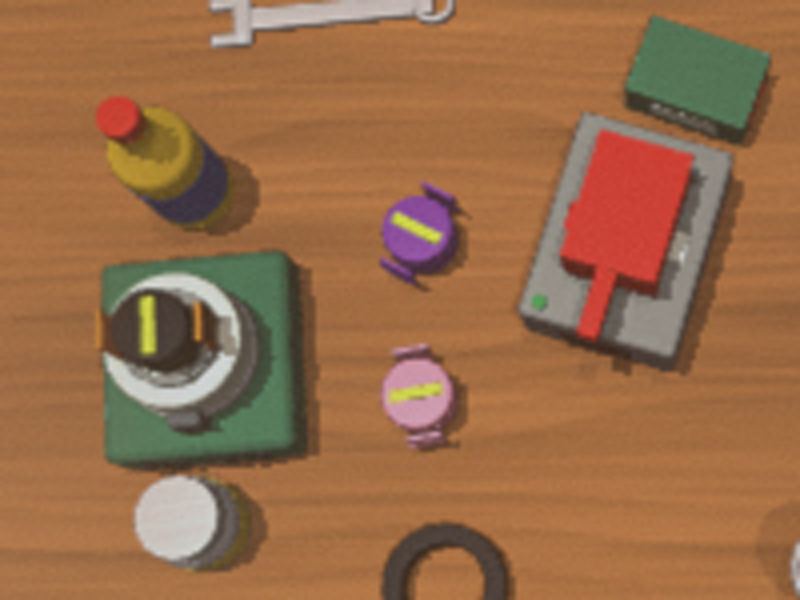

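```bash
cat >> h.py <<'E'
def pose():
    s=arm.read_state(); return np.array(s["position"]),R.from_quat(s["ee_rot"]),s
def tdown(az):  # tool down, tool z at azimuth az
    z=np.array([np.cos(az),np.sin(az),0]);y=np.array([0,0,-1.]);return R.from_matrix(np.column_stack([np.cross(y,z),y,z]))
def jog(p,az,base=None):
    p0,R0,s=pose()
    if base: p0,R0=base
    t=R0.inv().apply(np.array(p)-p0)/50; r=(R0.inv()*tdown(az)).as_rotvec()/np.radians(8)
    print("t",t.round(3).tolist(),"r",r.round(3).tolist(),"rows",int(np.ceil(max(np.linalg.norm(t),np.linalg.norm(r)*8/8.59)))+1)
def wrist(n=None):
    p,r,s=pose(); d=optics.get_image("wrist"); d["p"],d["R"]=p,r
    M=np.array(d["T_tool_cam"]); d["o"]=p+r.apply(M[:3,3]); d["C"]=r.as_matrix()@M[:3,:3]
    if n: save(d,n)
    return d
def wray(d,u,v):
    m=np.array(d["mtx"]);a=np.array([(u-m[0,2])/m[0,0],(v-m[1,2])/m[1,1]]);t=np.linalg.norm(a)
    return d["C"]@np.r_[np.sinc(t/np.pi)*a,np.cos(t)]
def wpix(d,u,v,z):
    r=wray(d,u,v);return d["o"]+r*(z-d["o"][2])/r[2]
def wproj(d,p):
    c=d["C"].T@(np.array(p)-d["o"]);t=np.arctan2(np.hypot(*c[:2]),c[2]);m=np.array(d["mtx"]);return m[0,0]*t*c[:2]/np.hypot(*c[:2])+m[:2,2]
E
python3 - <<'E'
from h import *
p,r,s=pose();M=r.as_matrix();print(M.round(2),np.arctan2(M[1,2],M[0,2]))
for az in (1.255,1.255-np.pi): jog([500,25,260],az)
E
```

```text
[[-0.97 -0.   -0.23]
 [ 0.23  0.   -0.97]
 [ 0.   -1.   -0.  ]] -1.805604100542789
t [-9.61, -0.574, 9.687] r [0.0, -21.92, -0.0] rows 22
t [-9.61, -0.574, 9.687] r [0.0, 0.58, 0.0] rows 15
```

{"api": "jog_arm", "payload": {"translation": [[-4.8, -0.57, 4.84], [-4.8, -0.57, 4.84], [-4.8, -0.57, 4.84], [-4.8, -0.57, 4.84], [-4.8, -0.57, 4.84], [-4.8, -0.57, 4.84], [-4.8, -0.57, 4.84], [-4.8, -0.57, 4.84], [-4.8, -0.57, 4.84], [-4.8, -0.57, 4.84], [-4.8, -0.57, 4.84], [-4.8, -0.57, 4.84]], "rot": [[0, 11, 0], [0, 11, 0], [0, 11, 0], [0, 11, 0], [0, 11, 0], [0, 11, 0], [0, 11, 0], [0, 11, 0], [0, 11, 0], [0, 11, 0], [0, 11, 0], [0, 11, 0]], "gripper": [1, 1, 1, 1, 1, 1, 1, 1, 1, 1, 1, 1]}}

```text
clock: 2.65
position: [322.5, 316.5, 260.0]
ee_rot: [-0.547, -0.448, 0.447, 0.547]
contact_force: [-0.4, 0.4, 0.6]
gripper_width: 85.4
```

Run:
```python
from h import *
p,r,s=pose();print(p,s["joints"].round(2))
jog([500,25,260],1.255)
```

```text
[322.53062566 316.54704148 259.97637105] [ 1.14  0.06 -0.34 -0.   -1.16 -1.34]
t [-5.01, -0.002, -4.636] r [-0.002, 12.08, 0.003] rows 13
```

{"api": "jog_arm", "payload": {"translation": [[-5, 0, -4.64], [-5, 0, -4.64], [-5, 0, -4.64], [-5, 0, -4.64], [-5, 0, -4.64], [-5, 0, -4.64], [-5, 0, -4.64], [-5, 0, -4.64], [-5, 0, -4.64], [-5, 0, -4.64], [-5, 0, -4.64], [-5, 0, -4.64], [-5, 0, -4.64]], "rot": [[0, 12.1, 0], [0, 12.1, 0], [0, 12.1, 0], [0, 12.1, 0], [0, 12.1, 0], [0, 12.1, 0], [0, 12.1, 0], [0, 12.1, 0], [0, 12.1, 0], [0, 12.1, 0], [0, 12.1, 0], [0, 12.1, 0], [0, 12.1, 0]], "gripper": [0.5, 0.5, 0.5, 0.5, 0.5, 0.5, 0.5, 0.5, 0.5, 0.5, 0.5, 0.5, 0.5]}}

```text
clock: 3.95
position: [500.3, 25.5, 259.9]
ee_rot: [-0.698, 0.112, -0.112, 0.698]
contact_force: [-0.3, 0.3, 0.2]
gripper_width: 42.6
```

Run:
```python
from h import *
d=wrist("w1.png");print(d["p"],pose()[2]["joints"].round(2))
for t in("switchbox","guard","guard_tongue"):
  for r in spotter.look_for("wrist",t)[:2]:
    P=d["o"]+d["C"]@r["centre"];print(t,r["score"],P.round(),wproj(d,P).round())
```

```text
[500.26672569  25.48902879 259.91451922] [ 0.38  0.15 -0.24 -0.   -1.18 -2.26]
switchbox 0.81 [ 283. -376.   56.] [ 35. 133.]
switchbox 0.66 [548.   5.  68.] [318. 221.]
guard 0.87 [ 284. -385.  101.] [ 13. 141.]
guard 0.85 [560.   3. 104.] [319. 244.]
guard_tongue 0.91 [560.   5. 105.] [322. 244.]
guard_tongue 0.71 [ 278. -387.  101.] [ 11. 138.]
```

View pics/w1.png

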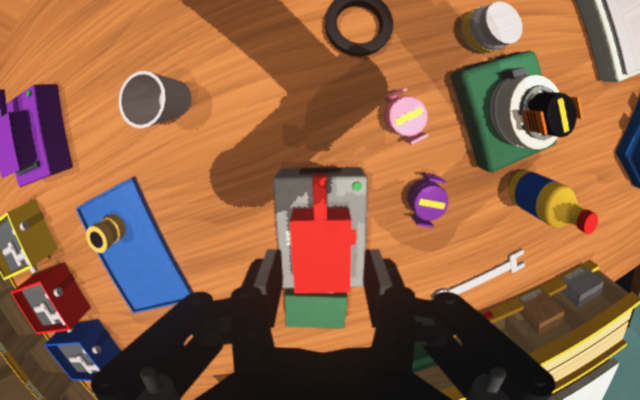

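Run:
```python
from h import *
d=wrist();f=d["frame"].astype(int)
save(d,"w1c.png",(260,150,380,310),5)
red=((f[:,:,0]>150)&(f[:,:,1]<70)&(f[:,:,2]<70)).astype(np.uint8)
n,l,st,c=cv2.connectedComponentsWithStats(red);i=1+st[1:,4].argmax();m=l==i;print(st[i],c[i])
for v in range(st[i,1],st[i,1]+st[i,3],8):
    u=np.where(m[v])[0];print(v,u.min(),u.max())
```

```text
[ 290  177   65  117 4760] [320.96638655 248.60672269]
177 323 325
185 314 324
193 313 325
201 313 325
209 313 326
217 313 326
225 291 349
233 292 354
241 292 354
249 292 349
257 292 349
265 293 348
273 294 348
281 295 348
289 294 348
```

View pics/w1c.png

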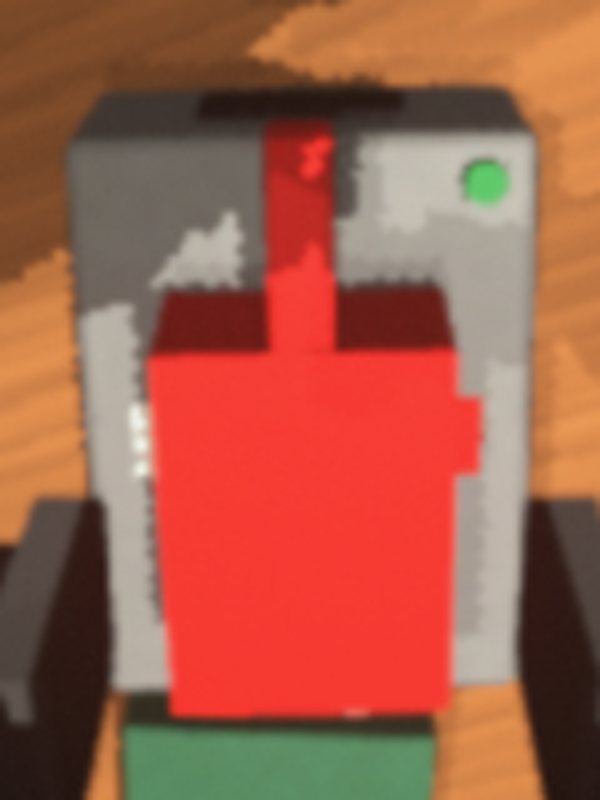

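Run:
```python
from h import *
d=wrist()
P={k:wpix(d,*uv,z)[:2] for k,uv,z in(("fl",(274.4,177.4),60),("fr",(366.6,176.4),60),("bl",(282.6,288),60),("br",(364,286.6),60),("gfl",(290,221),104),("gfr",(351.2,220),104),("gbl",(294,293),104),("gbr",(350,292),104),("tl",(313,174.6),104),("tr",(326.2,174.6),104))}
for k in P:print(k,P[k].round(1))
D=lambda a,b:np.linalg.norm(P[a]-P[b]).round(1)
print("w",D("fl","fr"),D("bl","br"),"l",D("fl","bl"),D("fr","br"),"g",D("gfl","gfr"),D("gbl","gbr"),D("gfl","gbl"),"tongue",D("tl","tr"))
# fit box pose
A=np.array([[-75,-55],[-75,55],[75,-55],[75,55],[-40,-32],[-40,32],[50,-32],[50,32],[-86,-7],[-86,7]]);B=np.array(list(P.values()))
ca,cb=A.mean(0),B.mean(0);H=(A-ca).T@(B-cb);yaw=np.arctan2(H[0,1]-H[1,0],H[0,0]+H[1,1]);c,s=np.cos(yaw),np.sin(yaw);Q=np.array([[c,-s],[s,c]])
t=cb-Q@ca;print("yaw",yaw,"origin",t,"res",(B-(A@Q.T+t)).round(1).tolist())
```

```text
fl [484.5 -26.7]
fr [516.2  73.6]
bl [626.4 -70.8]
br [657.7  31.8]
gfl [525.3 -17.7]
gfr [544.   42.8]
gbl [610.9 -45. ]
gbr [629.7  16.9]
tl [486.3  20.6]
tr [490.4  33. ]
w 105.1 107.2 l 148.6 147.6 g 63.3 64.7 89.8 tongue 13.0
yaw -0.29708872520272894 origin [571.66983632   1.39467672] res [[0.7, 2.6], [0.1, -2.4], [-0.9, 2.4], [-1.7, -0.2], [1.3, -0.2], [1.2, -0.9], [0.8, -1.2], [0.8, -0.5], [-1.1, 0.7], [-1.1, -0.3]]
```

```bash
cat >> h.py <<'E'
BO=np.array([571.7,1.4]);BY=-0.297
def box(x,y,z): c,s=np.cos(BY),np.sin(BY);return np.array([BO[0]+c*x-s*y,BO[1]+s*x+c*y,z])
E
python3 - <<'E'
from h import *
jog(box(-70,0,150),BY+np.pi/2);jog(box(-70,0,78),BY+np.pi/2)
r=np.hypot(120,34);f0=np.pi-np.arctan2(34,120)
for th in np.linspace(0,1.7,15)[1:]:
    f=f0-th;print([round(float(v),2) for v in((r*np.cos(f)+120)/50,-(r*np.sin(f)-34)/50,0)],end=",")
E
```

```text
t [0.108, 2.199, -0.042] r [-0.003, -0.15, 0.001] rows 4
t [0.108, 3.639, -0.042] r [-0.003, -0.15, 0.001] rows 5
[0.1, -0.29, 0.0],[0.23, -0.56, 0.0],[0.4, -0.81, 0.0],[0.6, -1.04, 0.0],[0.82, -1.25, 0.0],[1.06, -1.43, 0.0],[1.33, -1.57, 0.0],[1.61, -1.69, 0.0],[1.9, -1.76, 0.0],[2.2, -1.81, 0.0],[2.5, -1.81, 0.0],[2.8, -1.78, 0.0],[3.1, -1.71, 0.0],[3.38, -1.61, 0.0],
```

{"api": "jog_arm", "payload": {"translation": [[0.11, 1, -0.04], [0.11, 2, -0.04], [0.11, 2.6, -0.04], [0.11, 3.1, -0.04], [0.11, 3.4, -0.04], [0.11, 3.62, -0.04], [0.11, 3.62, -0.04], [0.11, 3.62, -0.04], [0.11, 3.62, -0.04], [0.11, 3.62, -0.04], [0.11, 3.62, -0.04], [0.11, 3.62, -0.04]], "rot": [[0, -0.15, 0], [0, -0.15, 0], [0, -0.15, 0], [0, -0.15, 0], [0, -0.15, 0], [0, -0.15, 0], [0, -0.15, 0], [0, -0.15, 0], [0, -0.15, 0], [0, -0.15, 0], [0, -0.15, 0], [0, -0.15, 0]], "gripper": [0.5, 0.5, 0.5, 0.5, 0.5, 0.5, 0.5, 0.15, 0.1, 0.1, 0.1, 0.1]}}

```text
clock: 5.45
position: [505.1, 20.9, 79.9]
ee_rot: [0.7, -0.104, 0.105, -0.699]
contact_force: [-0.8, -5.5, 0.2]
gripper_width: 13.0
```

{"api": "jog_arm", "payload": {"translation": [[0.1, -0.29, -0.01], [0.23, -0.56, -0.01], [0.4, -0.81, -0.01], [0.6, -1.04, -0.01], [0.82, -1.25, -0.01], [1.06, -1.43, -0.01], [1.33, -1.57, -0.01], [1.61, -1.69, -0.01], [1.9, -1.76, -0.01], [2.2, -1.81, -0.01], [2.5, -1.81, -0.01], [2.8, -1.78, -0.01], [3.1, -1.71, -0.01], [3.38, -1.61, -0.01], [3.38, -1.61, -0.01], [3.38, -1.61, -0.01]], "rot": [[0, 0, 0], [0, 0, 0], [0, 0, 0], [0, 0, 0], [0, 0, 0], [0, 0, 0], [0, 0, 0], [0, 0, 0], [0, 0, 0], [0, 0, 0], [0, 0, 0], [0, 0, 0], [0, 0, 0], [0, 0, 0], [0, 0, 0], [0, 0, 0]], "gripper": [0, 0, 0, 0, 0, 0, 0, 0, 0, 0, 0, 0, 0, 0, 0, 0]}}

```text
clock: 7.05
position: [665.9, -28.9, 160.9]
ee_rot: [0.699, -0.104, 0.105, -0.699]
contact_force: [-2.2, 0.6, -0.7]
gripper_width: 12.8
```

{"api": "jog_arm", "payload": {"translation": [[0, 0, 0], [0, 0, 0], [0, -0.3, 0], [0, -0.8, 0], [0, -1.3, 0], [0, -1.6, 0], [-0.6, -1.6, 0.3], [-1.3, -1.6, 0.6], [-1.98, -1.6, 0.9], [-1.98, -1.6, 0.9], [-1.98, -1.6, 0.9], [-1.98, -1.6, 0.9]], "rot": [[0, 0, 0], [0, 0, 0], [0, 0, 0], [0, 0, 0], [0, 0, 0], [0, 0, 0], [0, 0, 0], [0, 0, 0], [0, 0, 0], [0, 0, 0], [0, 0, 0], [0, 0, 0]], "gripper": [0.4, 0.4, 0.4, 0.4, 0.4, 0.4, 0.4, 0.2, 0, 0, 0, 0]}}

```text
clock: 8.25
position: [585.1, 42.9, 241.3]
ee_rot: [-0.699, 0.104, -0.106, 0.699]
contact_force: [0.6, -0.0, 0.0]
gripper_width: -0.1
```

Run:
```python
from h import *
d=wrist("w2.png");print(d["p"],wproj(d,box(0,13.9,91)),wproj(d,box(0,-13.9,91)))
for t in("toggle_tip","toggle","guard_tongue"):
  for r in spotter.look_for("wrist",t)[:2]:
    P=d["o"]+d["C"]@r["centre"];q=P[:2]-BO;c,s=np.cos(BY),np.sin(BY);print(t,r["score"],P.round(),"box",(c*q[0]+s*q[1]).round(1),(-s*q[0]+c*q[1]).round(1))
jog(box(0,42,80),BY+np.pi/2)
save(d,"w2.png",(200,130,440,310),3)
```

```text
[585.09465604  42.93081594 241.27951962] [291.75506479 186.63691204] [263.85994918 186.75628328]
toggle_tip 0.65 [573.   8.  91.] box -0.8 7.1
toggle 0.7 [570.   8.  87.] box -3.4 5.6
toggle 0.52 [662. -38.  19.] box 98.0 -11.7
guard_tongue 0.73 [633. -29. 150.] box 67.6 -11.2
guard_tongue 0.71 [ 289. -382.   70.] box -157.8 -449.0
t [-0.015, 3.209, -0.024] r [0.002, -0.008, 0.005] rows 5
```

View pics/w2.png

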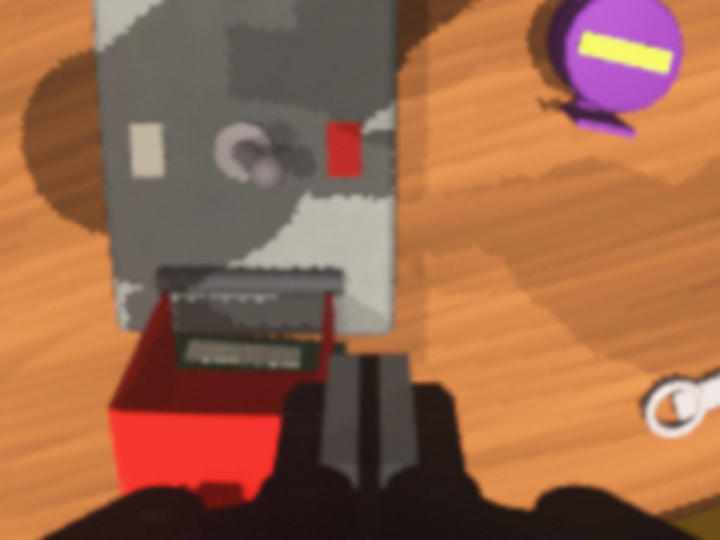

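{"api": "jog_arm", "payload": {"translation": [[0, 1, 0], [0, 2, 0], [0, 2.8, 0], [0, 3.15, 0], [0, 3.15, 0], [0, 3.15, -0.15], [0, 3.15, -0.3], [0, 3.15, -0.4], [0, 3.15, -0.5], [0, 3.15, -0.6], [0, 3.15, -0.65], [0, 3.15, -0.65]], "rot": [[0, 0, 0], [0, 0, 0], [0, 0, 0], [0, 0, 0], [0, 0, 0], [0, 0, 0], [0, 0, 0], [0, 0, 0], [0, 0, 0], [0, 0, 0], [0, 0, 0], [0, 0, 0]], "gripper": [0, 0, 0, 0, 0, 0, 0, 0, 0, 0, 0, 0]}}

```text
clock: 9.65
position: [575.9, 11.0, 84.0]
ee_rot: [-0.699, 0.104, -0.106, 0.699]
contact_force: [1.3, 1.2, 2.2]
gripper_width: -0.2
```

{"api": "jog_arm", "payload": {"translation": [[0, 0, -0.06], [0, 0, -0.1], [0, 0, -0.1]], "rot": [[0, 0, 0], [0, 0, 0], [0, 0, 0]], "gripper": [0, 0, 0]}}

```text
clock: 9.95
position: [574.0, 5.8, 83.5]
ee_rot: [0.699, -0.105, 0.106, -0.699]
contact_force: [0.6, 1.1, -0.2]
gripper_width: 0.3
```

Run:
```python
from h import *
d=wrist();print(d["p"],pose()[2]["contact_force"],wproj(d,box(0,-13.9,91)),wproj(d,box(0,0,91)),wproj(d,box(0,-13.9-6,91)))
save(d,"w3.png",(180,150,420,330),3)
```

```text
[573.95338692   5.8390874   83.53227476] [ 0.2966735   1.1636395  -0.21150942] [284.33704379 268.92654903] [312.05621777 269.21073941] [272.5327306  268.69889917]
```

View pics/w3.png

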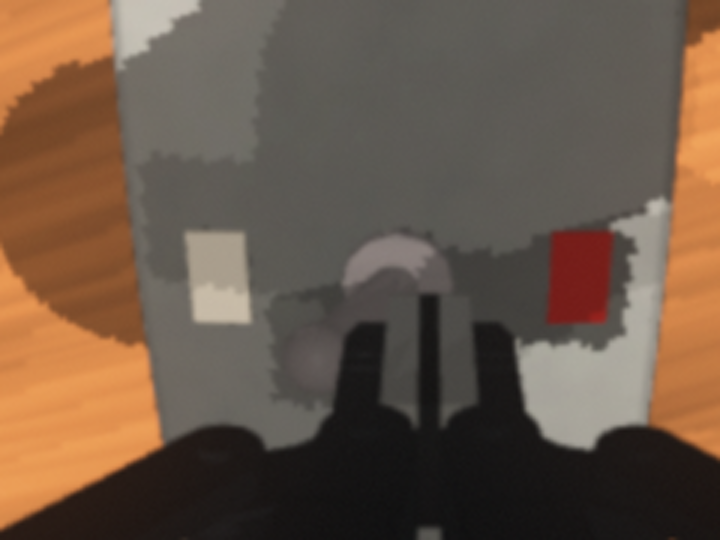

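{"api": "jog_arm", "payload": {"translation": [[0, 0, -0.06], [0, 0, -0.06], [0, 0, -0.06]], "rot": [[0, 0, 0], [0, 0, 0], [0, 0, 0]], "gripper": [0, 0, 0]}}

```text
clock: 10.3
position: [573.3, 3.8, 83.3]
ee_rot: [-0.699, 0.105, -0.106, 0.7]
contact_force: [0.3, 4.3, -0.2]
gripper_width: -0.1
```

Run:
```python
from h import *
jog([665.9,-28.9,160.9],BY+np.pi/2)
r=np.hypot(120,34);f0=np.pi-np.arctan2(34,120);g=f0-1.7
for th in np.linspace(1.7,0,17)[1:]:
    f=f0-th;print([round(float(v),2) for v in(r*(np.cos(f)-np.cos(g))/50,-r*(np.sin(f)-np.sin(g))/50,0)],end=",")
```

```text
t [1.965, -1.549, -0.078] r [-0.009, -0.014, 0.012] rows 4
[-0.25, -0.09, 0.0],[-0.51, -0.16, 0.0],[-0.77, -0.19, 0.0],[-1.03, -0.2, 0.0],[-1.3, -0.18, 0.0],[-1.56, -0.14, 0.0],[-1.81, -0.06, 0.0],[-2.06, 0.04, 0.0],[-2.29, 0.17, 0.0],[-2.51, 0.32, 0.0],[-2.71, 0.49, 0.0],[-2.89, 0.68, 0.0],[-3.05, 0.89, 0.0],[-3.19, 1.12, 0.0],[-3.3, 1.36, 0.0],[-3.38, 1.61, 0.0],
```

{"api": "jog_arm", "payload": {"translation": [[0, 0, 0.2], [0, -0.8, 0.2], [0, -1.8, 0.1], [0, -2.8, 0], [0.2, -3.2, -0.08], [1.1, -3.2, -0.08], [1.96, -3.2, -0.08], [1.96, -3.2, -0.08], [1.96, -2.5, -0.08], [1.96, -1.9, -0.08], [1.96, -1.55, -0.08], [1.96, -1.55, -0.08], [1.96, -1.55, -0.08], [1.96, -1.55, -0.08], [1.96, -1.55, -0.08], [1.96, -1.55, -0.08]], "rot": [[0, 0, 0], [0, 0, 0], [0, 0, 0], [0, 0, 0], [0, 0, 0], [0, 0, 0], [0, 0, 0], [0, 0, 0], [0, 0, 0], [0, 0, 0], [0, 0, 0], [0, 0, 0], [0, 0, 0], [0, 0, 0], [0, 0, 0], [0, 0, 0]], "gripper": [0, 0, 0.4, 0.4, 0.4, 0.4, 0.4, 0.4, 0.4, 0.4, 0.4, 0.4, 0, 0, 0, 0]}}

```text
clock: 11.9
position: [666.0, -28.9, 162.4]
ee_rot: [-0.699, 0.104, -0.107, 0.7]
contact_force: [-0.8, 0.9, 1.4]
gripper_width: 12.8
```

{"api": "jog_arm", "payload": {"translation": [[-0.25, -0.09, 0], [-0.51, -0.16, 0], [-0.77, -0.19, 0], [-1.03, -0.2, 0], [-1.3, -0.18, 0], [-1.56, -0.14, 0], [-1.81, -0.06, 0], [-2.06, 0.04, 0], [-2.29, 0.17, 0], [-2.51, 0.32, 0], [-2.71, 0.49, 0], [-2.89, 0.68, 0], [-3.05, 0.89, 0], [-3.19, 1.12, 0], [-3.3, 1.36, 0], [-3.38, 1.62, 0], [-3.38, 1.65, 0], [-3.38, 1.65, 0]], "rot": [[0, 0, 0], [0, 0, 0], [0, 0, 0], [0, 0, 0], [0, 0, 0], [0, 0, 0], [0, 0, 0], [0, 0, 0], [0, 0, 0], [0, 0, 0], [0, 0, 0], [0, 0, 0], [0, 0, 0], [0, 0, 0], [0, 0, 0], [0, 0, 0], [0, 0, 0], [0, 0, 0]], "gripper": [0, 0, 0, 0, 0, 0, 0, 0, 0, 0, 0, 0, 0, 0, 0, 0, 0, 0]}}

```text
clock: 13.7
position: [502.0, 21.5, 80.8]
ee_rot: [-0.699, 0.105, -0.105, 0.7]
contact_force: [-6.7, 4.5, 8.8]
gripper_width: 12.6
```

{"api": "jog_arm", "payload": {"translation": [[0, 0, 0], [0, 0, 0], [0, -0.4, 0], [0, -1.2, 0], [0, -2.2, 0], [0, -3.2, 0], [0, -4, 0], [0, -4, 0], [0, -4, 0]], "rot": [[0, 0, 0], [0, 0, 0], [0, 0, 0], [0, 0, 0], [0, 0, 0], [0, 0, 0], [0, 0, 0], [0, 0, 0], [0, 0, 0]], "gripper": [0.4, 0.4, 0.4, 0.4, 0.4, 0.4, 0.6, 1, 1]}}

```text
clock: 14.6
position: [501.7, 21.4, 281.8]
ee_rot: [-0.698, 0.104, -0.106, 0.7]
contact_force: [0.6, 0.3, -1.4]
gripper_width: 76.2
```

Run:
```python
from h import *
d=wrist("w4.png");f=d["frame"].astype(int)
red=((f[:,:,0]>150)&(f[:,:,1]<70)&(f[:,:,2]<70)).astype(np.uint8)
n,l,st,c=cv2.connectedComponentsWithStats(red);i=1+st[1:,4].argmax();print(st[i])
for q in((-86,-7,104),(-86,7,104),(-40,-32,104),(-40,32,104),(50,-32,104),(50,32,104)):print(wproj(d,box(*q)).round(1))
print(d["p"],pose()[2]["joints"].round(2));jog([470,290,280],1.57)
```

```text
[ 294  169   61  112 4372]
[316.3 168.4]
[329.6 168.3]
[293.8 209.7]
[352.2 209.6]
[296.6 279.7]
[349.4 279.6]
[501.71642012  21.41224737 281.76313692] [ 0.37  0.14 -0.2  -0.   -1.23 -2.23]
t [-2.178, 0.015, 4.954] r [-0.01, -2.136, -0.004] rows 7
```

{"api": "jog_arm", "payload": {"translation": [[-2.18, 0, 4.95], [-2.18, 0, 4.95], [-2.18, 0, 4.95], [-2.18, 0, 4.95], [-2.18, 0, 4.95], [-2.18, 0, 4.95], [-2.18, 0, 4.95], [-2.18, 0, 4.95], [-2.18, 0, 4.95]], "rot": [[0, -2.14, 0], [0, -2.14, 0], [0, -2.14, 0], [0, -2.14, 0], [0, -2.14, 0], [0, -2.14, 0], [0, -2.14, 0], [0, -2.14, 0], [0, -2.14, 0]], "gripper": [1, 1, 1, 1, 1, 1, 1, 1, 1]}}

```text
clock: 15.55
position: [469.8, 288.5, 280.1]
ee_rot: [-0.707, 0.001, -0.0, 0.707]
contact_force: [0.4, 0.6, -0.7]
gripper_width: 85.6
```

Run:
```python
from h import *
d=wrist();print(d["p"],pose()[2]["joints"].round(2))
for t in("cap","cap_grip","neck_top","tumbler"):
  for r in spotter.look_for("wrist",t)[:3]:
    P=d["o"]+d["C"]@r["centre"];print(t,r["score"],P.round(),wproj(d,P).round())
u,v=wproj(d,[490,288,138]).astype(int);print(u,v);save(d,"w5.png",(u-80,v-60,u+80,v+60),5)
```

```text
[469.82503187 288.48030476 280.14693637] [ 0.84  0.23 -0.09 -0.   -1.25 -2.42]
cap 0.83 [489. 293. 132.] [326. 207.]
cap 0.63 [465. 146.  38.] [214. 167.]
cap 0.32 [463. 295.  46.] [328. 164.]
cap_grip 0.75 [464. 149.  36.] [217. 165.]
cap_grip 0.65 [493. 296. 138.] [330. 212.]
cap_grip 0.6 [570. 155.  37.] [228. 240.]
neck_top 0.63 [463. 291.  41.] [325. 164.]
neck_top 0.33 [562.  14. 103.] [120. 251.]
tumbler 0.77 [467. 294.  45.] [327. 168.]
321 210
```

View pics/w5.png

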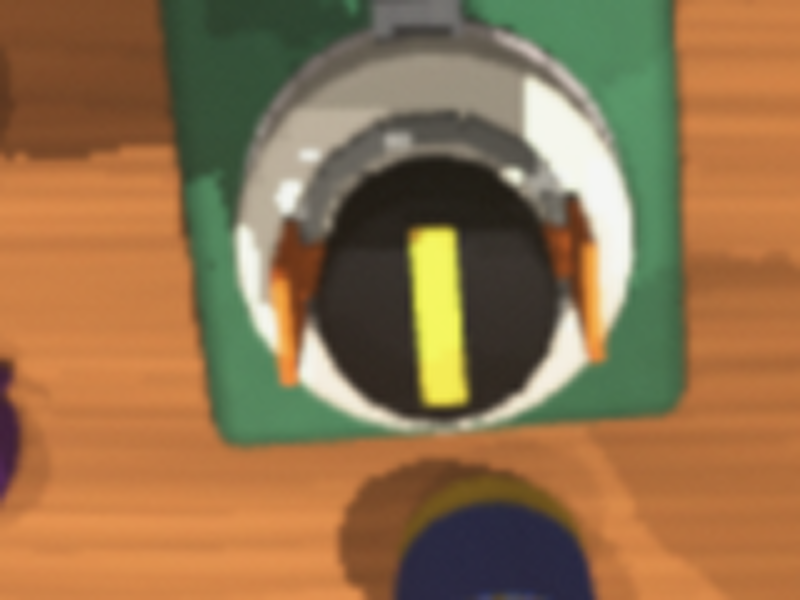

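Run:
```python
from h import *
d=wrist();g=lambda u,v:wpix(d,241+u/5,150+v/5,138)
y1,y2=g(433,228),g(445,405);l,r=g(277,332),g(597,303);m=(l+r)/2
print(y1,y2,(y1+y2)/2,np.linalg.norm(y1-y2));print(l,r,m,np.linalg.norm(l-r))
e=r-l;az=np.arctan2(e[1],e[0]);b=y2-y1;print("az tabs",az,"strip",np.arctan2(b[1],b[0])+np.pi/2)
c=(m+(y1+y2)/2)/2
for z in(190,108):jog([c[0],c[1],z],az)
```

```text
[476.10127772 294.25548383 138.        ] [512.98101151 296.8389346  138.        ] [494.54114462 295.54720921 138.        ] 36.970109313279856
[497.39489006 263.69146035 138.        ] [491.42334465 326.48499661 138.        ] [494.40911735 295.08822848 138.        ] 63.076838470641036
az tabs 1.6656092853011908 strip 1.640732770370196
t [0.488, 1.819, 0.121] r [-0.013, -0.688, -0.0] rows 3
t [0.489, 3.459, 0.118] r [-0.013, -0.688, -0.0] rows 5
```

{"api": "jog_arm", "payload": {"translation": [[0.2, 0.8, 0.1], [0.49, 1.6, 0.12], [0.49, 2.2, 0.12], [0.49, 2.8, 0.12], [0.49, 3.2, 0.12], [0.49, 3.45, 0.12], [0.49, 3.45, 0.12], [0.49, 3.45, 0.12], [0.49, 3.45, 0.12], [0.49, 3.45, 0.12], [0.49, 3.45, 0.12], [0.49, 3.45, 0.12], [0.49, 3.45, 0.12]], "rot": [[0, -0.6, 0], [0, -0.6, 0], [0, -0.6, 0], [0, -0.6, 0], [0, -0.6, 0], [0, -0.6, 0], [0, -0.6, 0], [0, -0.6, 0], [0, -0.6, 0], [0, -0.6, 0], [0, -0.6, 0], [0, -0.6, 0], [0, -0.6, 0]], "gripper": [1, 1, 1, 1, 1, 1, 1, 0.3, 0.3, 0.3, 0.3, 0.3, 0.3]}}

```text
clock: 17.15
position: [496.1, 295.9, 112.6]
ee_rot: [-0.705, -0.031, 0.028, 0.708]
contact_force: [-1.6, -2.9, 10.8]
gripper_width: 49.5
```

Run:
```python
from h import *
d=wrist();print(d["p"],pose()[2]["contact_force"],pose()[2]["gripper_width"],pose()[2]["joints"].round(2))
u,v=wproj(d,[494.5,295.3,138]).astype(int);print(u,v);save(d,"w6.png",(u-110,v-90,u+110,v+75),3.6)
```

```text
[496.13930501 295.89411256 112.55073484] [-2.0118215  -2.32730197 11.27291641] 49.123362682136204 [ 0.82  0.41 -0.27  0.   -0.88 -2.31]
321 287
```

View pics/w6.png

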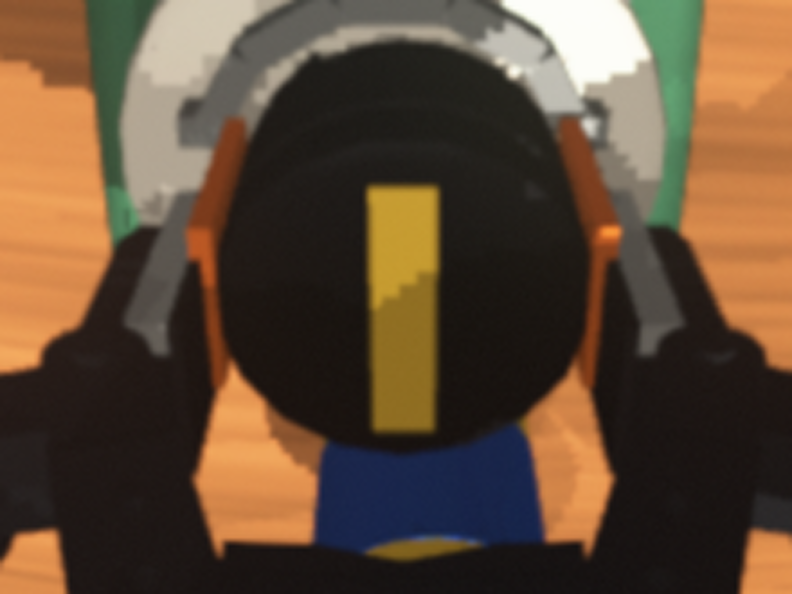

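{"api": "jog_arm", "payload": {"translation": [[0, 0, 0], [0, 0, 0], [0, 0, 0], [0, 0, 0], [0, 0, 0], [0, 0, 0], [0, 0, 0], [0, 0, 0], [0, 0, 0], [0, 0, 0], [0, 0, 0], [0, 0, 0], [0, 0, 0], [0, 0, 0]], "rot": [[0, 0, 0], [0, -0.7, 0], [0, -1.4, 0], [0, -2.1, 0], [0, -2.8, 0], [0, -3.5, 0], [0, -4.2, 0], [0, -4.9, 0], [0, -5.6, 0], [0, -6.3, 0], [0, -7, 0], [0, -7.7, 0], [0, -8.4, 0], [0, -8.4, 0]], "gripper": [0.3, 0.3, 0.3, 0.3, 0.3, 0.3, 0.3, 0.3, 0.3, 0.3, 0.3, 0.3, 0.3, 0.3]}}

```text
clock: 18.6
position: [495.5, 296.9, 112.8]
ee_rot: [-0.571, -0.418, 0.413, 0.573]
contact_force: [-3.8, 2.8, -0.3]
gripper_width: 49.3
```

Run:
```python
from h import *
d=wrist();s=pose()[2];M=d["R"].as_matrix();print(d["p"],s["contact_force"],s["wrist_torque"],s["joints"].round(2),np.arctan2(M[1,2],M[0,2]))
u,v=wproj(d,[494.5,295.3,138]).astype(int);save(d,"w7.png",(u-110,v-90,u+110,v+75),3.6)
```

```text
[495.52832723 296.89380193 112.82043305] [-3.11824826e+00  3.70019889e+00  3.35149397e-03] [1.1149543  1.34464268 0.01737064] [ 0.82  0.41 -0.27 -0.   -0.88 -1.14] 2.827157335592439
```

View pics/w7.png

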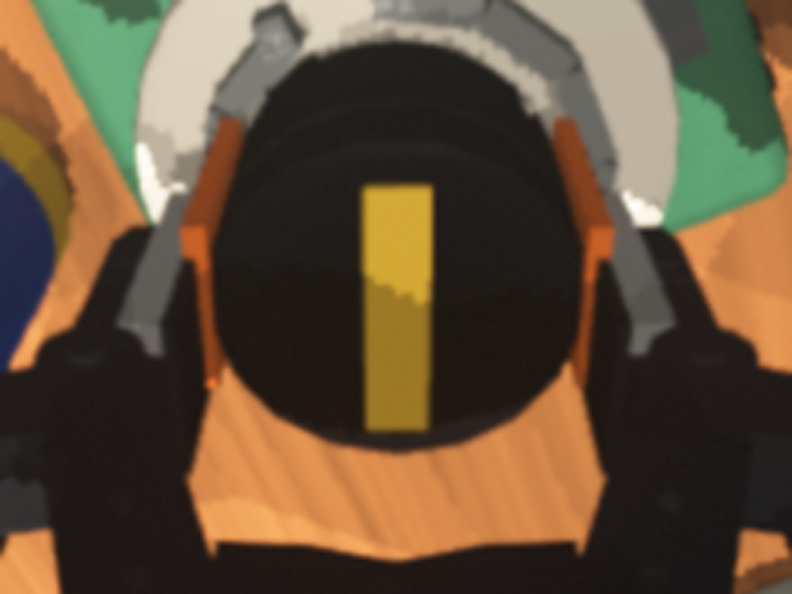

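Picture 10: the cap turned with the hand (67°), and the notches stayed behind on the ring. Lift straight up.

{"api": "jog_arm", "payload": {"translation": [[0, -0.1, 0], [0, -0.25, 0], [0, -0.45, 0], [0, -0.7, 0], [0, -1, 0], [0, -1.5, 0], [0, -2, 0], [0, -2.6, 0], [0, -2.6, 0]], "rot": [[0, 0, 0], [0, 0, 0], [0, 0, 0], [0, 0, 0], [0, 0, 0], [0, 0, 0], [0, 0, 0], [0, 0, 0], [0, 0, 0]], "gripper": [0.3, 0.3, 0.3, 0.3, 0.3, 0.3, 0.3, 0.3, 0.3]}}

```text
clock: 19.55
position: [497.5, 297.5, 249.3]
ee_rot: [-0.572, -0.422, 0.408, 0.573]
contact_force: [0.4, 0.9, -0.9]
gripper_width: 49.4
```

Run:
```python
from h import *
s=pose()[2];print(s["position"],s["contact_force"])
T=optics.get_image("top")
hsv=cv2.cvtColor(T["frame"],cv2.COLOR_RGB2HSV);m=cv2.inRange(hsv,(100,120,60),(125,255,255));n,l,st,c=cv2.connectedComponentsWithStats(m)
for i in range(1,n):
    if st[i,4]>800:
        k,_=cv2.findContours((l==i).astype(np.uint8),0,2);b=cv2.boxPoints(cv2.minAreaRect(k[0]));print(st[i]);P=[pix2z(T,*q,12) for q in b];print(np.round(P),np.mean(P,0),[np.linalg.norm(P[j]-P[j-1]).round() for j in range(4)])
for r in spotter.look_for("top","coupling")[:1]: print(att(T)@r["centre"]+T["xyz"])
S=optics.get_image("scene");
for t in("coupling","tray"):
    for r in spotter.look_for("scene",t)[:1]: print(t,att(S)@r["centre"]+S["xyz"])
```

```text
[497.52233113 297.45061447 249.33478862] [ 0.38843834  0.89481283 -0.93907988]
[ 393  150   57   75 3378]
[[ 631. -246.   12.]
 [ 639. -395.   12.]
 [ 422. -393.   12.]
 [ 414. -249.   12.]] [ 526.59623371 -320.59368953   12.        ] [np.float64(217.0), np.float64(149.0), np.float64(217.0), np.float64(144.0)]
[ 471.96890194 -323.54426617   54.43957152]
coupling [ 485.65976233 -315.37327463   34.84288039]
tray [ 548.06711971 -312.4922794     2.20744549]
```

Run:
```python
from h import *
jog([582,-315,200],1.57)
```

```text
t [-11.064, 0.789, -5.464] r [-0.014, 8.989, 0.037] rows 14
```

{"api": "jog_arm", "payload": {"translation": [[-0.8, 0.05, -0.4], [-1.6, 0.1, -0.8], [-2.4, 0.1, -1.2], [-3.2, 0.1, -1.6], [-4, 0.1, -2], [-4.8, 0.1, -2.4], [-5.6, 0.1, -2.8], [-6.4, 0.1, -3.2], [-7.2, 0.1, -3.6], [-8, 0.1, -3.95], [-8.8, 0.2, -4.35], [-9.6, 0.3, -4.74], [-10.2, 0.5, -5.04], [-10.7, 0.7, -5.28], [-10.95, 0.79, -5.4], [-11.06, 0.79, -5.46], [-11.06, 0.79, -5.46], [-11.06, 0.79, -5.46]], "rot": [[0, 0.6, 0], [0, 1.2, 0], [0, 1.9, 0], [0, 2.5, 0], [0, 3.2, 0], [0, 3.8, 0], [0, 4.5, 0], [0, 5.1, 0], [0, 5.8, 0], [0, 6.4, 0], [0, 7, 0], [0, 7.6, 0], [0, 8.2, 0], [0, 8.7, 0], [0, 9, 0], [0, 9, 0], [0, 9, 0], [0, 9, 0]], "gripper": [0.3, 0.3, 0.3, 0.3, 0.3, 0.3, 0.3, 0.3, 0.3, 0.3, 0.3, 0.3, 0.3, 0.3, 0.3, 0.3, 0.3, 0.3]}}

```text
clock: 21.6
position: [582.2, -313.8, 200.5]
ee_rot: [-0.706, -0.001, -0.001, 0.709]
contact_force: [-0.3, 0.0, -0.6]
gripper_width: 49.1
```

Run:
```python
from h import *
d=wrist("w8.png");print(d["p"],pose()[2]["contact_force"],pose()[2]["gripper_width"])
for n,q in(("fl",(424,-242,12)),("fr",(424,-388,12)),("bl",(644,-242,12)),("br",(644,-388,12)),("under",(d["p"][0],d["p"][1],4))):print(n,wproj(d,q).round())
for r in spotter.look_for("wrist","coupling")[:1]: print(d["o"]+d["C"]@r["centre"])
```

```text
[ 582.17789069 -313.84208002  200.52969149] [-0.51085794  0.04691518 -1.34358059] 49.35813585563314
fl [390.  35.]
fr [251.  35.]
bl [383. 230.]
br [258. 230.]
under [322. 176.]
[ 475.07426821 -327.42449688   55.55891019]
```

View pics/w8.png

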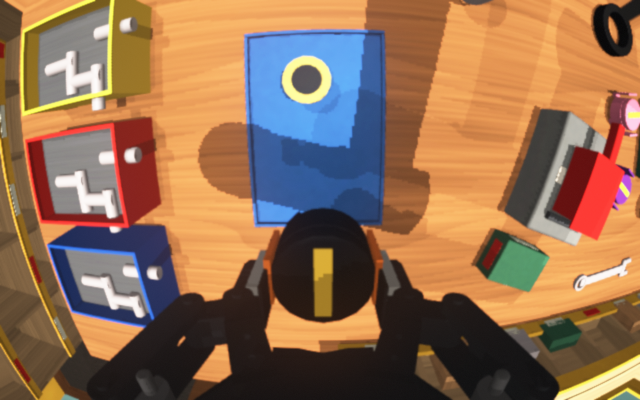

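{"api": "jog_arm", "payload": {"translation": [[0, 0.6, 0], [0, 1.3, 0], [0, 2, 0], [0, 2.6, 0], [0, 3, 0], [0, 3.3, 0], [0, 3.45, 0], [0, 3.52, 0], [0, 3.52, 0], [0, 3.52, 0]], "rot": [[0, 0, 0], [0, 0, 0], [0, 0, 0], [0, 0, 0], [0, 0, 0], [0, 0, 0], [0, 0, 0], [0, 0, 0], [0, 0, 0], [0, 0, 0]], "gripper": [0.3, 0.3, 0.3, 0.3, 0.3, 0.3, 0.3, 0.3, 0.3, 0.3]}}

```text
clock: 22.7
position: [583.7, -313.1, 26.1]
ee_rot: [-0.706, -0.002, -0.002, 0.708]
contact_force: [1.5, 0.2, -1.9]
gripper_width: 49.2
```

{"api": "jog_arm", "payload": {"translation": [[0, 0.04, 0], [0, 0.04, 0], [0, 0.04, 0]], "rot": [[0, 0, 0], [0, 0, 0], [0, 0, 0]], "gripper": [0.3, 0.3, 0.3]}}

```text
clock: 23.0
position: [583.9, -313.2, 24.5]
ee_rot: [-0.706, -0.002, -0.002, 0.708]
contact_force: [1.0, 0.3, -1.4]
gripper_width: 49.0
```

{"api": "jog_arm", "payload": {"translation": [[0, 0.04, 0], [0, 0.04, 0], [0, 0.04, 0]], "rot": [[0, 0, 0], [0, 0, 0], [0, 0, 0]], "gripper": [0.3, 0.3, 0.3]}}

```text
clock: 23.3
position: [583.8, -313.2, 22.3]
ee_rot: [-0.706, -0.002, -0.002, 0.708]
contact_force: [0.1, 0.8, -2.2]
gripper_width: 49.0
```

{"api": "jog_arm", "payload": {"translation": [[0, 0.04, 0], [0, 0.04, 0], [0, 0.04, 0]], "rot": [[0, 0, 0], [0, 0, 0], [0, 0, 0]], "gripper": [0.3, 0.3, 0.3]}}

```text
clock: 23.6
position: [583.8, -313.2, 20.2]
ee_rot: [-0.706, -0.002, -0.002, 0.708]
contact_force: [0.4, 0.8, -0.9]
gripper_width: 49.4
```

{"api": "jog_arm", "payload": {"translation": [[0, 0.04, 0], [0, 0.04, 0], [0, 0.04, 0]], "rot": [[0, 0, 0], [0, 0, 0], [0, 0, 0]], "gripper": [0.3, 0.3, 0.3]}}

```text
clock: 23.9
position: [584.1, -313.3, 19.7]
ee_rot: [-0.706, -0.003, -0.002, 0.708]
contact_force: [-1.1, 1.7, 3.7]
gripper_width: 49.3
```

{"api": "jog_arm", "payload": {"translation": [[0, 0, 0], [0, 0, 0], [0, 0, 0], [0, 0, 0], [0, 0, 0], [0, 0, 0], [0, -0.3, 0], [0, -0.8, 0], [0, -1.6, 0], [0, -2.4, 0], [0, -3.2, 0], [0, -4, 0], [0, -4, 0]], "rot": [[0, 0, 0], [0, 0, 0], [0, 0, 0], [0, 0, 0], [0, 0, 0], [0, 0, 0], [0, 0, 0], [0, 0, 0], [0, 0, 0], [0, 0, 0], [0, 0, 0], [0, 0, 0], [0, 0, 0]], "gripper": [0.65, 0.75, 0.85, 1, 1, 1, 1, 1, 1, 1, 1, 1, 1]}}

```text
clock: 25.2
position: [585.7, -315.5, 229.2]
ee_rot: [0.708, 0.008, 0.007, -0.706]
contact_force: [0.3, -0.6, 0.5]
gripper_width: 85.5
```

Run:
```python
from h import *
d=wrist();print(d["p"],pose()[2]["contact_force"],pose()[2]["gripper_width"],wproj(d,[584,-313,45]))
T=optics.get_image("top")
a=d["frame"][0:280,180:460];b=T["frame"][100:240,170:470]
a=cv2.resize(a,(500,500));b=cv2.resize(b,(300*500//187,500))[:, :]
b=cv2.resize(T["frame"][110:235,270:460],None,fx=1.55,fy=4) if 0 else cv2.resize(T["frame"][110:260,165:465],(300,150)) 
b=cv2.copyMakeBorder(b,0,350,0,0,cv2.BORDER_CONSTANT)
S=optics.get_image("scene")["frame"][110:310,200:500];b[160:360]=S
cv2.imwrite("pics/end.png",np.hstack([a,b])[:,:,::-1])
```

```text
[ 585.71143427 -315.48314439  229.17849928] [ 0.09698307 -0.24249819 -0.427456  ] 85.62561434928047 [325.34137354 174.33267766]
```

View pics/end.png

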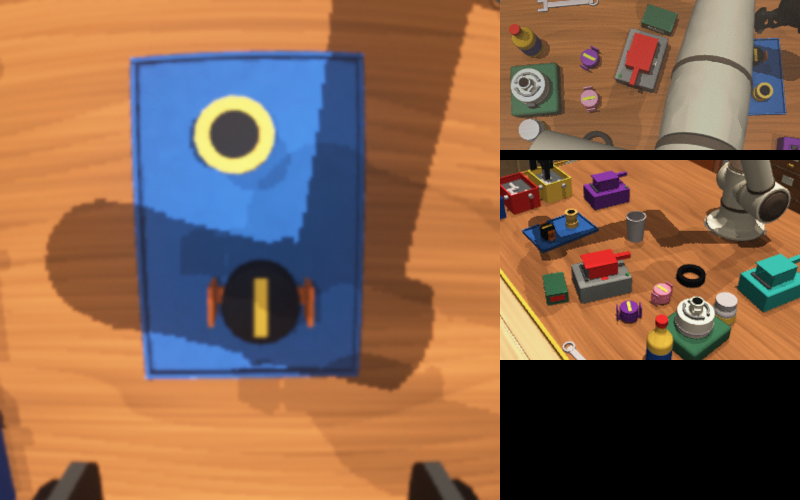

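Picture 12: the cap is upright and fully inside the tray, clear of the coupling. The guard is closed and everything else is in place.

```bash
python3 -c "
from bench import job_done; print(job_done())"
```

```text
the job is handed in; nothing more can be done
None
```

The job is done and handed in, at about 25 s of robot time. The drive was switched off first. I lifted the red guard, pushed the toggle to the white mark and closed the guard again. Only then did I squeeze the cap's tabs, turn it 67° anticlockwise, lift it off and lower it onto the tray floor before opening the gripper.

**Last checks**
- **Toggle:** its ball sat within 1 px of the predicted off position, and the pushing force rose to about 4 N at the end stop.
- **Guard:** its outline matched the closed position within 1–2 px. The toggle can't be seen under the closed guard, so I didn't see it again afterwards.
- **Cap:** it touched the floor with the gripper at 19.7 mm (19.6 mm expected). The final picture shows it upright, fully inside the tray and clear of the coupling.
- **Surroundings:** nothing else looked moved in the final pictures, and the gripper was open and well clear. The tape and wrench showed only partly in them.

**Disagreements**
- **Camera offsets:** the scene and top cameras differed by 10–20 mm on several positions, so I used the wrist camera for the switch box and cap.
- **Squeezing the tabs:** the gripper rode up about 5 mm with 11 N of vertical force. The opening read 49 mm instead of the expected 53 mm. A close-up picture showed both tabs properly in before I turned the cap.

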